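# Feed one spacer and nudge it into the empty tray

## Task

Press the dispenser's plunger all the way down once and let it come back up, so that a single steel spacer slides out onto the ledge. Then, without lifting it, nudge that spacer sideways along the ledge with the fingertips until it drops into the empty tray (not the tray that already holds a spacer) and lies flat there. Leave the other spacers, and the tools and boxes on the table, where they are.

Things in the scene. Friction and masses are not known exactly. Their poses are not given: they have to be found in the camera images.
- dispenser: Grey spacer dispenser, fixed to the table. Origin on the table under the axis of the magazine; x runs from the ledge (in front, -x) to the plunger (behind), z up. Its 30 mm high foot is 156 mm long and 60 mm wide. The housing behind the magazine (x 22 to 80 mm, 46 mm wide) ends at z = 72 mm.
- magazine_top (a point): Centre of the magazine's open top, 72 mm above the table: a clear square tube, 42 mm wide, holding a stack of three spacers, the lowest standing at ledge height; slot at the bottom of its front.
- ledge (a point): Middle of the ledge surface, 30 mm above the table, dispenser x = -46.5 mm; axes as the dispenser's. Lane along y, 51 mm wide (magazine front to front kerb), kerbs 6 mm high on both sides and at its ends (y = +/-84 mm). Flat from y = -30 to +30 mm; beyond stands a sunken tray on either side. A spacer is ejected to about x = +3 mm, y = 0 here, up to 13 mm further out if struck fast.
- plunger (a joint): How far the plunger is pressed, in m: 0 up, 0.018 fully down. A spring brings it back up; it needs about 4 N to start and 8 to 10 N to go fully down, where it meets a hard stop. A full stroke moves a hidden blade 42 mm that pushes the lowest spacer out; the stack drops when the plunger is back up.
- plunger_top (a point): Centre of the top of the plunger's round black cap (30 mm across, 7 mm thick), pressed straight down; 101 mm above the table when up, on the housing 52 mm behind the magazine axis.
- first_center (a point): Steel spacer disc with a black rubber core, 32 mm across and 8 mm thick, about 45 g; the point is its centre, half-way up, z along its axis. It is the lowest in the magazine at the start, the one to be ejected; mass may differ by a third.
- second_center (a point): Steel spacer disc with a black rubber core, 32 mm across and 8 mm thick, about 45 g; the point is its centre, half-way up, z along its axis. Second in the magazine; drops to the bottom after the press.
- third_center (a point): Steel spacer disc with a black rubber core, 32 mm across and 8 mm thick, about 45 g; the point is its centre, half-way up, z along its axis. Top one in the magazine.
- parked_center (a point): Steel spacer disc with a black rubber core, 32 mm across and 8 mm thick, about 45 g; the point is its centre, half-way up, z along its axis. Lies already in the full tray.
- empty_tray: Empty aluminium tray with a black floor, fixed, 59 mm (x) by 54 mm (y) outside, centred in the lane at one end of the ledge (dispenser x = -46.5 mm, y = +57 or -57 mm; the side changes). Origin under its centre on the table, axes as the dispenser's. Walls 3 mm thick, rim at z = 29 mm (1 mm below the ledge), inner floor 53 mm by 48 mm at z = 19 mm. A spacer in it lies 3 mm below the ledge.
- full_tray: The same tray at the other end of the ledge, with a spacer lying in it. Origin under its centre on the table.
- switch_box: Rocker switch box on a grey metal base, 100 by 80 mm, 52 mm high, loose; origin under its centre. Bystander.
- time_lock: Green steel time lock casing, 80 by 120 mm, 60 mm high, with three brass-rimmed dials on top, loose; origin under its centre. Bystander.
- nut_driver: Brass hex nut driver lying along its x axis, about 200 mm long, handle 24 mm across the flats, loose; origin on the table near its middle. Bystander.
- drill_plate: Silver aluminium drill guide plate, 90 by 60 by 10 mm with three holes, loose; origin under its centre. Bystander.
- first: The spacer to be ejected, with its origin at the centre of its underside, 4 mm below first_center.
Not all that is in view belongs to the job. Leave any green or red look-alike of the empty_tray alone.

How it is judged (in metres and radians):
On the way, in this order (a step that is already met when the one before it is completed fails the run):
1. the plunger is fully down and the lowest spacer pushed out (value of joint plunger above 0.0165 m and x of first_center in the frame of dispenser below -0.034 m).
2. the plunger is back up and the single spacer lies on the ledge in front of the magazine (value of joint plunger below 0.003 m and x of first_center in the frame of dispenser below -0.034 m and z of first_center in the frame of dispenser above 0.031 m and horizontal distance between second_center and dispenser below 0.008 m), for 0.05 s.
3. that spacer has dropped into the empty tray (horizontal distance between first_center and empty_tray below 0.0145 m and z of first_center in the frame of empty_tray between 0.02 and 0.026 m and angle between first_center's own z axis and vertical below 0.1 rad), for 0.1 s.
At the end, for the whole second after the job is handed in: The ejected spacer lies flat (0.1 rad) and still on the floor of the tray that was empty, centre within 14.5 mm of the tray's; plunger up (3 mm); the other two within 8 mm of the magazine axis; parked spacer moved under 8 mm, tools and boxes under 15 mm (all of step 3 and linear speed of first below 0.01 m/s and value of joint plunger below 0.003 m and horizontal distance between each of second_center, third_center and dispenser below 0.008 m and horizontal distance between parked_center and full_tray below 0.0145 m and distance of parked_center from where it was at the start of the episode below 0.008 m and distance of each of switch_box, time_lock, nut_driver, drill_plate from where it was at the start of the episode below 0.015 m); the robot touches nothing.
It fails at once if the ejected spacer is lifted (its centre more than 12 mm above where it slides) (z of first_center in the frame of dispenser above 0.046 m).
It fails at once if the ejected spacer falls off the dispenser (z of first_center in the frame of dispenser below 0.014 m).
It fails at once if a second spacer is ejected or taken (not (horizontal distance between second_center and dispenser below 0.012 m) or not (horizontal distance between third_center and dispenser below 0.012 m)).
It fails at once if the parked spacer is disturbed (distance of parked_center from where it was at the start of the episode above 0.008 m).
It fails at once if a tool or box on the table is moved by more than 15 mm (distance of any of switch_box, time_lock, nut_driver, drill_plate from where it was at the start of the episode above 0.015 m).
It also fails if it takes over 35 s, if anything falls off the work surface, if the arm or the gripper's body presses on something with over 40 N, if the wrist force passes 120 N, or if a joint passes its speed limit or range.

## Robot

A 7-joint arm with a two-finger parallel gripper is mounted at the origin on the work surface. World frame = base frame: x ahead of the robot, y to its left, z up, the work surface at z = 0. Lengths are in m, angles in degrees, forces in N, time in s.
With the tool pointing down it reaches from about 0.425 to 0.925 m from the base axis. Payload 6.8 kg.
Tool frame: the origin (TCP) lies midway between the tips of the shut fingers; the grasp point (between the pads) lies 19 mm behind it; z points along the fingers, y is the direction in which the jaws open and shut (so a half turn about z gives the same grasp; the last joint's range is limited). The gripper opens to 85 mm and grips with 20 to 120 N. Pads are 22 mm wide; open, the fingers measure 114 mm over their backs; the gripper's body (76 mm by 85 mm) begins 54 mm behind the grasp point. The pads swing forward as they close: fully open they stand 13 mm farther back than shut.
Start: joints at [-79.418, 27.33, 1.283, 89.118, -0.659, 63.558, -4.761], TCP at [0.195, 0.646, 0.231] pointing down, gripper open.
Joint ranges: [-169.35, 169.35], [-19.33, 120.38], [-80.79, 83.38], [13.8, 139.57], [-78.32, 258.32], [9.67, 109.79], [-169.56, 169.56]. Speed limits (degrees/s): [136.94, 136.94, 180, 180, 180, 180, 180].

## Interface

Orientations are given as [roll, pitch, yaw] about the fixed x, y, z axes, in that order (R = Rz(yaw) Ry(pitch) Rx(roll)).
In Python, from rig import robot, imaging, workorder gives the robot as it stands. The module is installed in compiled form; this text tells all that it offers.
- The arm moves only by the tool servo_tool, never from a script. Its argument "increments" is a list of rows, each a list of 7 numbers: the shift along the tool's x, y, z in units of 30 mm (1.0 is 30 mm), then the turn, a rotation vector about the tool's x, y, z in units of 6 degrees (1.0 is 6 degrees), then the opening, from -1 (shut) to 1 (fully open). In form: [[tx, ty, tz, ax, ay, az, fingers], ...]. A call has 1 to 12 rows; each row shifts and turns the commanded pose from where the row before left it, along the tool's axes as they then stand; what a row does not reach is not made up. A row lasts 1/10 s, in which the tool goes at most 50 mm and 8.59 degrees, less where a joint would pass 70% of its speed; a pose out of reach is approached as far as the arm can. A call is refused whole if a number of a shift passes 1 or a number of a turn 1, either way. A call with a gripper value outside its range is refused whole. The fingers move at their own pace and stop on an object; the grip force is fixed at half the most. Time passes only in rows, so rows that do not move let the fingers close. It gives the time, the measured TCP pose, the force and the opening at its end, in the units of the state.
- robot.state(): the state, without advancing time (a new reading comes with each control period).
- imaging.camera(name): name is "side" or "top"; returns a dict with "image" (480x640x3 uint8, blue, green, red), "depth" (480x640 float32, m along the optical axis (not along the pixel's ray), 0 where there is no reading), "vertical_fov" (degrees; the focal length in pixels is half the picture's height over the tangent of half this angle, whatever the lens; pixels are square), "cx", "cy" (the principal point, pixels), "D" ([k1, k2, p1, p2, k3] as OpenCV has them; the pictures are not rectified), "cam_to_world" (4x4, takes a point from camera to world coordinates). Camera axes: x right, y down, z forward; pixel columns grow to the right and rows downward; lengths in m; the calibration is good to about 2 mm. A picture is of the moment at which its call begins.
- workorder.close_job(): hands the job in, once; it reports no verdict.
The state is a dict: "t": time; "q": joint angles; "joint_vel": joint speeds; "effort": joint torques, N m; "tool_pos": TCP position; "orientation": TCP orientation; "wrist_force": force on the tool from outside, world axes, zero at the start; "ft_torque": the same for the moment, N m; "grip_width": finger opening in m.
Only numpy, scipy, OpenCV 4.12 (cv2) and the standard library are available. Lean on these libraries where they do the work, as an engineer would, in place of code of your own. Each camera call takes 0.05 s, during which the arm holds its last target.

## Working session

There is one attempt and no reset: what is moved stays moved. The work goes in short steps, Python scripts to look and compute and a tool call to move; the robot and the scene stay as the last step left them, time stands still between calls to the robot, and variables do not carry over. Pictures are saved under pics/ and viewed, and the job is handed in when it is done.

Besides the shell and the picture viewer there is one more tool, called after "Request:" by a JSON object that holds its "name" and its "arguments". servo_tool: Moves the arm, as the interface text tells. Its arguments: {"type":"object","properties":{"increments":{"type":"array"}},"required":["increments"]}

```bash
mkdir -p pics; cat > h.py <<'E'
import numpy as np, cv2
from rig import robot, imaging, workorder
def cam(n):
    c=imaging.camera(n); h=c["image"].shape[0]
    f=h/2/np.tan(np.radians(c["vertical_fov"])/2)
    c["K"]=np.array([[f,0,c["cx"]],[0,f,c["cy"]],[0,0,1]]); c["D"]=np.array(c["D"],float); c["T"]=np.array(c["cam_to_world"]); return c
def ray(c,uv,z):
    p=cv2.undistortPoints(np.array(uv,float).reshape(-1,1,2),c["K"],c["D"]).reshape(-1,2)
    d=np.c_[p,np.ones(len(p))]@c["T"][:3,:3].T; o=c["T"][:3,3]
    return o+d*((z-o[2])/d[:,2])[:,None]
def proj(c,P):
    T=np.linalg.inv(c["T"]); r,_=cv2.Rodrigues(T[:3,:3])
    return cv2.projectPoints(np.array(P,float).reshape(-1,1,3),r,T[:3,3],c["K"],c["D"])[0].reshape(-1,2)
def cloud(c):
    v,u=np.nonzero(c["depth"]>0); d=c["depth"][v,u]
    p=cv2.undistortPoints(np.c_[u,v].astype(float).reshape(-1,1,2),c["K"],c["D"]).reshape(-1,2)
    P=np.c_[p,np.ones(len(p))]*d[:,None]
    out=np.full(c["depth"].shape+(3,),np.nan); out[v,u]=P@c["T"][:3,:3].T+c["T"][:3,3]; return out
E
python3 - <<'E'
from h import *
print(robot.state())
for n in("top","side"):
    c=cam(n); cv2.imwrite(f"pics/{n}0.png",c["image"]); print(n,c["K"],c["D"],c["T"])
E
```

```text
{'t': 0.0, 'q': array([-79.41801951,  27.37567698,   1.28096107,  89.17739523,
        -0.65970349,  63.55755037,  -4.75973029]), 'joint_vel': array([ 0.00858436,  0.01155016, -0.06301581,  0.03218488,  0.01657016,
        0.11108289, -0.02811674]), 'effort': array([-2.69956900e-05, -5.96456265e+01,  1.60804544e+00, -2.81197643e+01,
        1.24830566e-02,  9.20785853e-03, -2.09888026e-05]), 'tool_pos': array([0.19467364, 0.64571011, 0.23033418]), 'orientation': array([-1.79896995e+02,  7.39535369e-03,  1.63225910e+02]), 'wrist_force': array([ 1.06359736, -0.25731422,  0.63517636]), 'ft_torque': array([-0.00384982,  0.02029939, -0.04747296]), 'grip_width': 0.08551641786629813}
top [[529.39312276   0.         312.50132169]
 [  0.         529.39312276 240.54576843]
 [  0.           0.           1.        ]] [0.01763368 0.         0.         0.         0.        ] [[ 0.01668111 -0.9971049   0.07418591  0.42778351]
 [-0.9997161  -0.01537021  0.01820643 -0.01569416]
 [-0.01701347 -0.07446855 -0.99707822  1.09313573]
 [ 0.          0.          0.          1.        ]]
side [[471.82356472   0.         316.99791641]
 [  0.         471.82356472 240.85571079]
 [  0.           0.           1.        ]] [0.00634127 0.         0.         0.         0.        ] [[ 0.99455813 -0.07816524  0.068879    0.42953483]
 [-0.10135742 -0.57301275  0.81325461 -0.95401526]
 [-0.0240997  -0.81581038 -0.57781712  0.76341435]
 [ 0.          0.          0.          1.        ]]
```

View pics/top0.png

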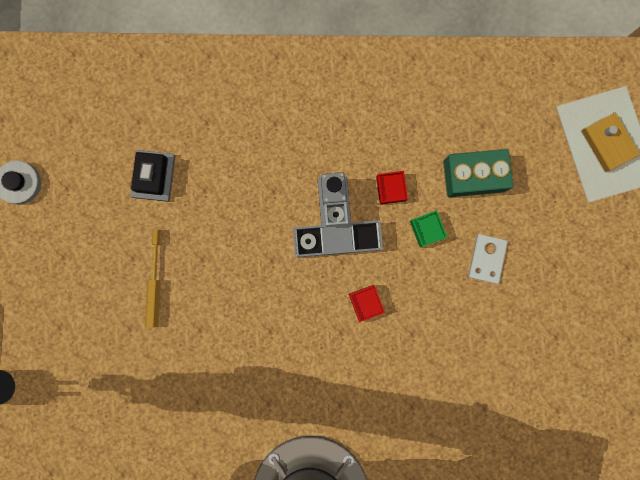

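View pics/side0.png

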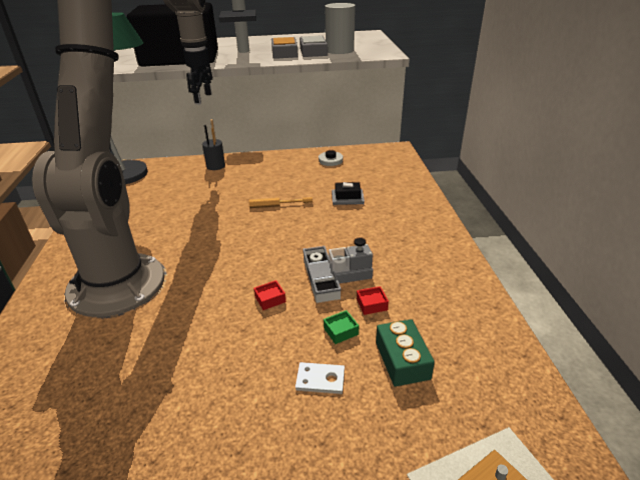

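The top view shows the dispenser with its magazine at about (336,214), the plunger cap at (334,184), the parked spacer at (308,241) and the empty tray at (367,236), which is on world -y. Next I'll measure these.

```bash
python3 - <<'E'
from h import *
c=cam("top"); s=cam("side")
im=c["image"]; cv2.imwrite("pics/topz.png",cv2.resize(im[160:270,280:400],None,fx=6,fy=5.4,interpolation=cv2.INTER_CUBIC))
cv2.imwrite("pics/sidez.png",cv2.resize(s["image"][225:315,290:390],None,fx=6.5,fy=6.5,interpolation=cv2.INTER_CUBIC))
def blobs(c,box,zs,hi):
    x0,y0,x1,y1=box; g=c["image"][y0:y1,x0:x1].max(2); m=(g<hi).astype(np.uint8)
    n,l,st,ce=cv2.connectedComponentsWithStats(m)
    for i in range(1,n):
        if st[i,4]>25:
            uv=ce[i]+[x0,y0]; print(st[i],uv.round(1),[ray(c,uv,z)[0].round(4) for z in zs])
print("top");blobs(c,(290,165,390,262),(.101,.019,.034),60)
print("side");blobs(s,(295,230,380,305),(.101,.019,.034),60)
P=cloud(c)
m=(P[...,2]>.02)&(P[...,2]<.04); m[:165]=0;m[262:]=0;m[:,:285]=0;m[:,390:]=0
hsv=cv2.cvtColor(im,cv2.COLOR_BGR2HSV); m&=hsv[...,1]<70
cn=max(cv2.findContours(m.astype(np.uint8),cv2.RETR_EXTERNAL,cv2.CHAIN_APPROX_NONE)[0],key=cv2.contourArea)
r=cv2.minAreaRect(np.float32(P[...,:2][m])); print(r,m.sum())
for nm,u,v in (("cap",334,184),("ledge",337,238),("tray",367,236),("mag",336,214),("housing",327,200)): print(nm,P[v,u].round(4))
E
```

```text
top
[ 37  12  15  15 188] [333.9 184. ] [array([ 0.6096, -0.0362,  0.101 ]), array([ 0.6246, -0.0379,  0.019 ]), array([ 0.6219, -0.0376,  0.034 ])]
[37 39 17  3 26] [335.1 205.2] [array([ 0.5692, -0.0391,  0.101 ]), array([ 0.5809, -0.041 ,  0.019 ]), array([ 0.5788, -0.0407,  0.034 ])]
[ 63  58  25  27 572] [365.1 235.8] [array([ 0.512 , -0.0962,  0.101 ]), array([ 0.5189, -0.1029,  0.019 ]), array([ 0.5177, -0.1016,  0.034 ])]
[  7  63  25  26 361] [309.7 240.4] [array([0.5018, 0.0077, 0.101 ]), array([0.5079, 0.0096, 0.019 ]), array([0.5068, 0.0093, 0.034 ])]
side
[60  8 10  8 68] [359.6 241.8] [array([ 0.61  , -0.0394,  0.101 ]), array([0.6324, 0.0738, 0.019 ]), array([0.6283, 0.0531, 0.034 ])]
[26 23  6  8 29] [323.8 256.8] [array([ 0.5176, -0.0874,  0.101 ]), array([0.5285, 0.0199, 0.019 ]), array([5.265e-01, 3.000e-04, 3.400e-02])]
[ 21  50  22  10 156] [326.1 284.7] [array([ 0.5114, -0.1864,  0.101 ]), array([ 0.5216, -0.0914,  0.019 ]), array([ 0.5197, -0.1088,  0.034 ])]
((0.5601018667221069, -0.0410006046295166), (0.15570111572742462, 0.17544199526309967), 5.7452392578125) 2160
cap [ 0.6102 -0.0366  0.0973]
ledge [ 0.5125 -0.0454  0.0335]
tray [ 0.5187 -0.1067  0.0189]
mag [ 0.5584 -0.0423  0.0535]
housing [ 0.5833 -0.0239  0.0713]
```

```bash
ls pics
```

```text
side0.png
sidez.png
top0.png
topz.png
```

View pics/topz.png

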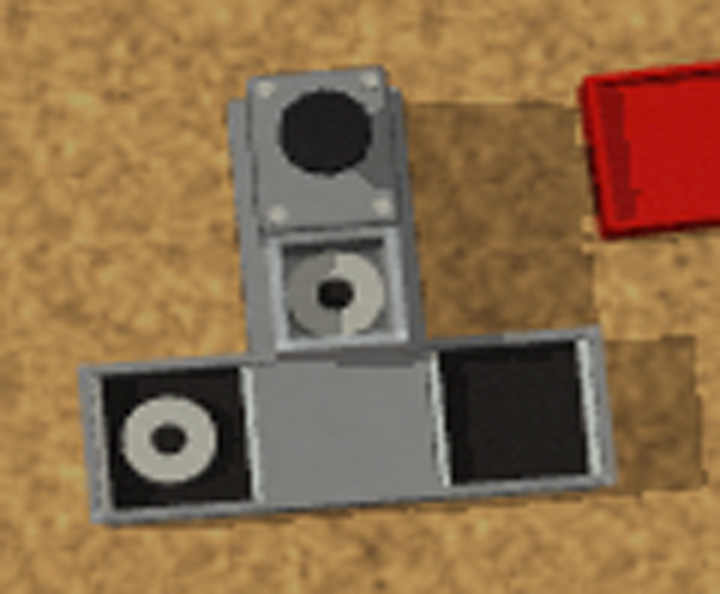

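View pics/sidez.png

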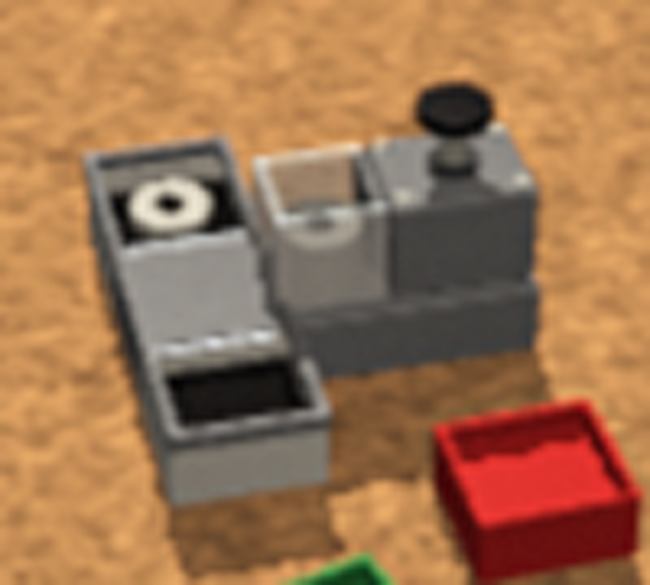

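```bash
python3 - <<'E'
from h import *
c=cam("top")
def Z(p,z): p=np.array(p,float); return ray(c,np.c_[(p[:,0]+.5)/6+280-.5,(p[:,1]+.5)/5.4+160-.5],z)
o=Z([(78,368),(598,328),(615,485),(95,522)],.036); print(o.round(4), o.mean(0))
for a,b in((0,1),(3,2),(0,3),(1,2)):
    d=o[b]-o[a]; print(np.linalg.norm(d).round(4),np.degrees(np.arctan2(d[1],d[0])).round(2))
t=Z([(443,348),(575,340),(590,475),(455,485)],.019); print("floor",t.round(4),t.mean(0))
cap=ray(c,[333.9,184],.101)[0]
led=o.mean(0); d=cap-led; print("cap-ledge",np.hypot(*d[:2]),np.degrees(np.arctan2(d[1],d[0])))
# parked
im=c["image"]; hsv=cv2.cvtColor(im,cv2.COLOR_BGR2HSV)
m=((im.min(2)>130)).astype(np.uint8); n,l,st,ce=cv2.connectedComponentsWithStats(m[228:254,298:322])
for i in range(1,n):
    if st[i,4]>15: uv=ce[i]+[298,228]; print(st[i],uv,ray(c,uv,.027))
print("mag",Z([(335,294)],.054))
E
```

```text
[[ 0.5316  0.044   0.036 ]
 [ 0.5491 -0.1294  0.036 ]
 [ 0.4909 -0.1355  0.036 ]
 [ 0.4744  0.0372  0.036 ]] [ 0.51149046 -0.04592439  0.036     ]
0.1744 -84.24
0.1735 -84.56
0.0576 -173.23
0.0586 -174.05
floor [[ 0.5427 -0.0789  0.019 ]
 [ 0.5464 -0.1235  0.019 ]
 [ 0.4955 -0.129   0.019 ]
 [ 0.491  -0.0835  0.019 ]] [ 0.5189     -0.10371286  0.019     ]
cap-ledge 0.09852893658032975 5.608570271327464
[  3   6  15  15 146] [307.76027397 240.95890411] [[0.50612317 0.01333633 0.027     ]]
mag [[ 0.55827356 -0.04108955  0.054     ]]
```

Everything agrees with the given sizes: the cap-to-ledge distance is 98.5 mm as expected, and the yaw is about 5.7°. I'll shut the gripper and move over.

Request:
{"name": "servo_tool", "arguments": {"increments": [[-0.5,-0.45,0,0,0,0,-1],[-1,-0.9,0,0,0,0,-1],[-1,-0.9,0,0,0,0,-1],[-1,-0.9,0,0,0,0,-1],[-1,-0.9,0,0,0,0,-1],[-1,-0.9,0,0,0,0,-1],[-1,-0.9,0,0,0,0,-1],[-1,-0.9,0,0,0,0,-1],[-1,-0.9,0,0,0,0,-1],[-1,-0.9,0,0,0,0,-1],[-1,-0.9,0,0,0,0,-1],[-1,-0.9,0,0,0,0,-1]]}}

```text
t: 1.45
tool_pos: [0.4362, 0.2479, 0.2315]
orientation: [180.0, 0.0, 163.2]
wrist_force: [0.4, 1.3, -0.5]
grip_width: -0.0
```

```bash
cat >> h.py <<'E'
from scipy.spatial.transform import Rotation as R
LED=np.array([.5115,-.0459]); YAW=5.7
ex=np.array([np.cos(np.radians(YAW)),np.sin(np.radians(YAW))]); ey=np.array([-ex[1],ex[0]])
def disp(x,y,z): return np.r_[LED+(x+.0465)*ex+y*ey,z]
def todisp(p): d=np.array(p)[:2]-LED; return np.array([d@ex-.0465,d@ey,p[2]])
def go(target,yaw=YAW+180):
    s=robot.state(); Rt=R.from_euler("xyz",s["orientation"],degrees=True)
    Rg=R.from_euler("xyz",[180,0,yaw],degrees=True)
    print("t",s["t"],"pos",s["tool_pos"].round(4),"disp",todisp(s["tool_pos"]).round(4),"ori",s["orientation"].round(2),"F",s["wrist_force"].round(2),"w",s["grip_width"])
    print("shift units",(Rt.inv().apply(target-s["tool_pos"])/.03).round(2),"turn units",((Rt.inv()*Rg).as_rotvec(degrees=True)/6).round(2))
E
python3 -c "
from h import *
go(disp(.052,0,.15))"
```

```text
t 1.45 pos [0.4362 0.2479 0.2315] disp [-0.0923  0.2999  0.2315] ori [1.7997e+02 1.0000e-02 1.6322e+02] F [ 0.44  1.35 -0.53] w -1.7765506815805473e-08
shift units [-8.26 -7.4   2.71] turn units [ 0.    0.   -3.75]
```

Request:
{"name": "servo_tool", "arguments": {"increments": [[-1,-0.9,0,0,0,0,-1],[-1,-0.9,0,0,0,0,-1],[-1,-0.9,0,0,0,0,-1],[-1,-0.9,0,0,0,0,-1],[-1,-0.9,0,0,0,0,-1],[-1,-0.9,0.3,0,0,0,-1],[-1,-0.9,0.3,0,0,0,-1],[-0.8,-0.8,0.5,0,0,-0.9,-1],[-0.2,-0.1,0.5,0,0,-1,-1],[0,0,0.5,0,0,-1,-1],[0,0,0.3,0,0,-0.9,-1],[0,0,0,0,0,0,-1]]}}

```text
t: 2.65
tool_pos: [0.6023, -0.0263, 0.1578]
orientation: [180.0, -0.2, -173.9]
wrist_force: [0.1, 0.7, 0.2]
grip_width: -0.0001
```

```bash
python3 -c "
from h import *
go(disp(.052,0,.103))
c=cam('top');cv2.imwrite('pics/top1.png',cv2.resize(c['image'][120:300,250:430],None,fx=3.3,fy=3.3))
c=cam('side');cv2.imwrite('pics/side1.png',cv2.resize(c['image'][170:320,270:420],None,fx=4,fy=4))"
```

```text
t 2.65 pos [ 0.6023 -0.0263  0.1578] disp [0.0458 0.0105 0.1578] ori [ 1.7998e+02 -1.6000e-01 -1.7394e+02] F [0.09 0.69 0.15] w -0.00011448973963351483
shift units [-0.21 -0.35  1.83] turn units [ 0.   -0.03  0.06]
```

View pics/side1.png

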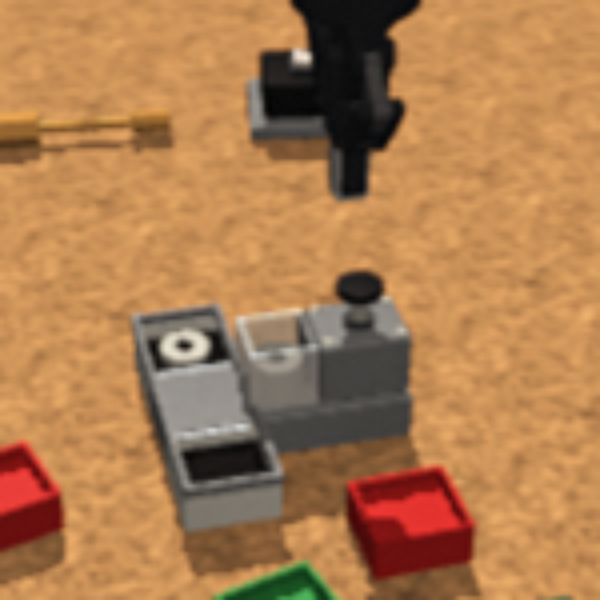

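The side view shows the shut fingertips at about (350,190), above and slightly behind the cap at (360,287). I'll align and come down close to it.

Request:
{"name": "servo_tool", "arguments": {"increments": [[-0.2,-0.35,0,0,0,0,-1],[0,0,0.6,0,0,0,-1],[0,0,0.8,0,0,0,-1],[0,0,0.2,0,0,0,-1],[0,0,0,0,0,0,-1],[0,0,0,0,0,0,-1]]}}

```text
t: 3.35
tool_pos: [0.6113, -0.0363, 0.1123]
orientation: [-180.0, 0.1, -174.0]
wrist_force: [-0.6, 0.3, 0.5]
grip_width: 0.0004
```

```bash
python3 -c "
from h import *
go(disp(.052,0,.083))"
```

```text
t 3.35 pos [ 0.6113 -0.0363  0.1123] disp [ 0.0538 -0.0004  0.1123] ori [-1.7998e+02  8.0000e-02 -1.7401e+02] F [-0.59  0.25  0.47] w 0.00041513046075543857
shift units [0.06 0.01 0.98] turn units [-0.    0.01  0.05]
```

Request:
{"name": "servo_tool", "arguments": {"increments": [[0,0,0.2,0,0,0,-1],[0,0,0.1,0,0,0,-1],[0,0,0.08,0,0,0,-1],[0,0,0.08,0,0,0,-1],[0,0,0.08,0,0,0,-1],[0,0,0.08,0,0,0,-1],[0,0,0.08,0,0,0,-1],[0,0,0.08,0,0,0,-1],[0,0,0,0,0,0,-1]]}}

```text
t: 4.25
tool_pos: [0.6106, -0.0359, 0.0886]
orientation: [180.0, 0.0, -174.0]
wrist_force: [-1.5, 0.1, 5.9]
grip_width: 0.0
```

Request:
{"name": "servo_tool", "arguments": {"increments": [[0,0,0.07,0,0,0,-1],[0,0,0.07,0,0,0,-1],[0,0,0.05,0,0,0,-1],[0,0,0,0,0,0,-1],[0,0,0,0,0,0,-1]]}}

```text
t: 4.75
tool_pos: [0.6107, -0.036, 0.0831]
orientation: [180.0, 0.0, -174.0]
wrist_force: [-3.1, 0.1, 8.4]
grip_width: 0.0003
```

Request:
{"name": "servo_tool", "arguments": {"increments": [[0,0,0.05,0,0,0,-1],[0,0,0.04,0,0,0,-1],[0,0,0,0,0,0,-1]]}}

```text
t: 5.05
tool_pos: [0.6109, -0.036, 0.0829]
orientation: [179.9, 0.1, -174.0]
wrist_force: [-11.3, 0.7, 28.3]
grip_width: -0.0001
```

The hard stop is reached: z = 0.0829 m and the force has jumped to 28 N. Now I'll release and look.

Request:
{"name": "servo_tool", "arguments": {"increments": [[0,0,-0.15,0,0,0,-1],[0,0,-0.2,0,0,0,-1],[0,0,-0.3,0,0,0,-1],[0,0,-0.5,0,0,0,-1],[0,0,-0.7,0,0,0,-1],[0,0,-0.5,0,0,0,-1],[0,0.7,0,0,0,0,-1],[0,0.7,0,0,0,0,-1],[0,0.5,0,0,0,0,-1],[0,0,0,0,0,0,-1]]}}

```text
t: 6.05
tool_pos: [0.6043, 0.0237, 0.1501]
orientation: [179.9, -0.0, -173.7]
wrist_force: [-1.1, 0.3, 0.3]
grip_width: 0.0
```

```bash
python3 -c "
from h import *
go(disp(-.0445,.045,.08))
c=cam('top');cv2.imwrite('pics/top2.png',cv2.resize(c['image'][160:270,280:400],None,fx=6,fy=5.4,interpolation=cv2.INTER_CUBIC))
c=cam('side');cv2.imwrite('pics/side2.png',cv2.resize(c['image'][170:320,270:420],None,fx=4,fy=4))"
```

```text
t 6.05 pos [0.6043 0.0237 0.1501] disp [0.0527 0.0601 0.1501] ori [ 1.7992e+02 -1.0000e-02 -1.7374e+02] F [-1.07  0.34  0.26] w 3.698855016052452e-05
shift units [ 3.25 -0.47  2.34] turn units [ 0.01 -0.    0.09]
```

View pics/side2.png

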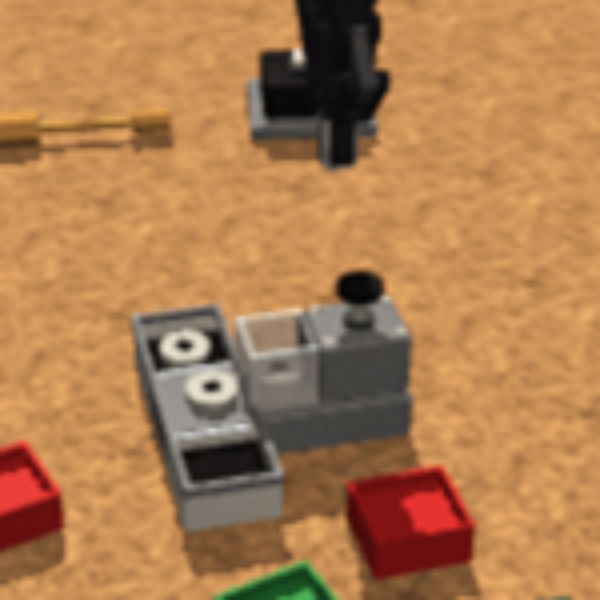

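View pics/top2.png

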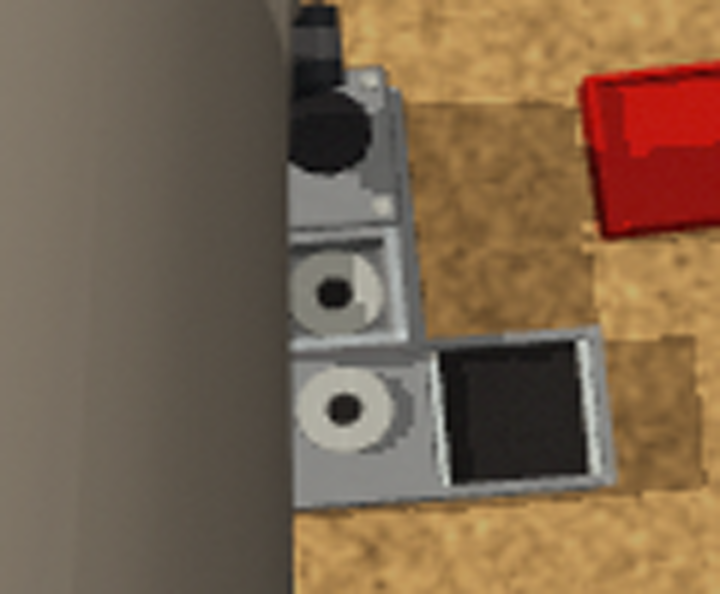

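The side view shows one spacer on the ledge at (211,390), the plunger back up, and two spacers left in the magazine. In the zoomed top view the spacer is at (345,409).

```bash
python3 - <<'E'
from h import *
c=cam("top"); s=cam("side")
print("zoom", todisp(ray(c,[[345.5/6+279.5,409.5/5.4+159.5]],.038)[0]))
m=(c["image"].min(2)>150).astype(np.uint8)[225:246,328:348]
x0,y0=328,225
n,l,st,ce=cv2.connectedComponentsWithStats(m)
for i in range(1,n):
    if st[i,4]>40: uv=ce[i]+[x0,y0]; print(st[i],uv,todisp(ray(c,uv,.038)[0]))
print("side",todisp(ray(s,[[211.5/4+269.5,385.5/4+169.5]],.038)[0]))
E
```

```text
zoom [-4.04863528e-02 -8.56587619e-05  3.80000000e-02]
[  3   3  14  15 142] [337.26760563 235.17605634] [-0.04020303 -0.00047958  0.038     ]
side [-0.03924168  0.00381913  0.038     ]
```

Request:
{"name": "servo_tool", "arguments": {"increments": [[0.6,-0.3,0,0,0,0.1,-1],[0.9,-0.3,0,0,0,0,-1],[0.9,0,0.4,0,0,0,-1],[0.7,0,0.8,0,0,0,-1],[0.07,0,0.9,0,0,0,-1],[0,0,0.4,0,0,0,-1],[0,0,0,0,0,0,-1],[0,0,0,0,0,0,-1]]}}

```text
t: 7.05
tool_pos: [0.5127, -0.0069, 0.0755]
orientation: [-180.0, 0.1, -174.6]
wrist_force: [-0.7, 0.3, -0.7]
grip_width: -0.0001
```

```bash
python3 -c "
from h import *
go(disp(-.042,.040,.033))
c=cam('side');cv2.imwrite('pics/side3.png',cv2.resize(c['image'][200:320,280:400],None,fx=5,fy=5))"
```

```text
t 7.05 pos [ 0.5127 -0.0069  0.0755] disp [-0.0415  0.0387  0.0755] ori [-1.7998e+02  5.0000e-02 -1.7462e+02] F [-0.66  0.33 -0.75] w -6.782996615910948e-05
shift units [0.02 0.04 1.42] turn units [-0.    0.01 -0.05]
```

View pics/side3.png

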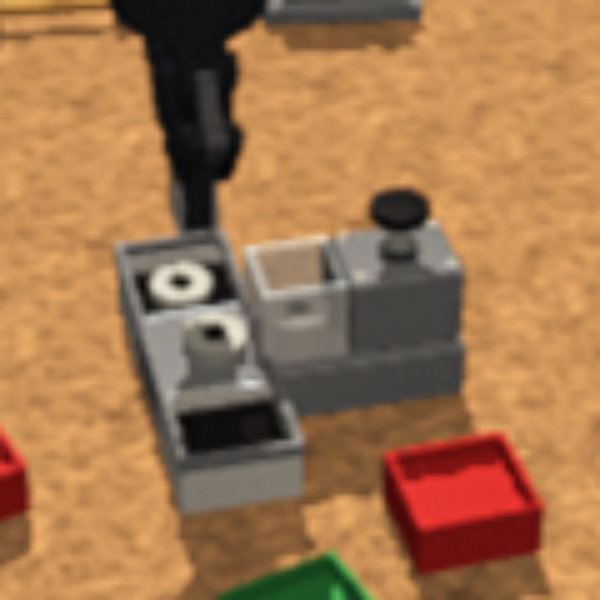

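The fingertips are at (200,225), behind the ejected spacer at (215,335) and clear of the magazine. Going down.

Request:
{"name": "servo_tool", "arguments": {"increments": [[0,0,0.5,0,0,0,-1],[0,0,0.5,0,0,0,-1],[0,0,0.3,0,0,0,-1],[0,0,0.05,0,0,0,-1],[0,0,0,0,0,0,-1],[0,0,0,0,0,0,-1],[0,0,0,0,0,0,-1]]}}

```text
t: 7.8
tool_pos: [0.5121, -0.0064, 0.0351]
orientation: [180.0, 0.1, -174.6]
wrist_force: [-0.5, -0.3, 0.3]
grip_width: 0.0001
```

```bash
python3 -c "
from h import *
go(disp(-.042,.015,.033))
c=cam('side');cv2.imwrite('pics/side4.png',cv2.resize(c['image'][200:320,280:400],None,fx=5,fy=5))"
```

```text
t 7.8 pos [ 0.5121 -0.0064  0.0351] disp [-0.042   0.0393  0.0351] ori [ 1.8000e+02  7.0000e-02 -1.7458e+02] F [-0.47 -0.3   0.29] w 0.00010561539821152763
shift units [-0.   -0.81  0.07] turn units [ 0.    0.01 -0.05]
```

View pics/side4.png

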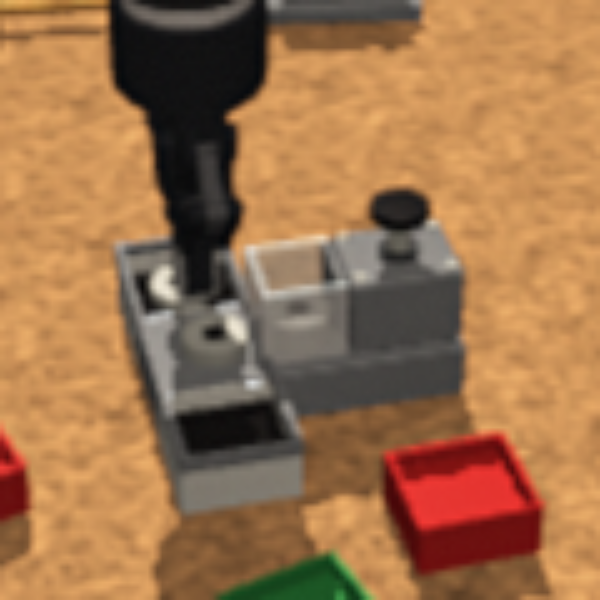

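Request:
{"name": "servo_tool", "arguments": {"increments": [[0,-0.1,0.07,0,0,0,-1],[0,-0.1,0,0,0,0,-1],[0,-0.1,0,0,0,0,-1],[0,-0.1,0,0,0,0,-1],[0,-0.1,0,0,0,0,-1],[0,-0.1,0,0,0,0,-1],[0,-0.1,0,0,0,0,-1],[0,-0.1,0,0,0,0,-1],[0,-0.1,0,0,0,0,-1],[0,-0.1,0,0,0,0,-1],[0,0,0,0,0,0,-1]]}}

```text
t: 8.95
tool_pos: [0.5144, -0.0369, 0.0324]
orientation: [-180.0, -0.0, -174.6]
wrist_force: [-0.2, 0.9, -0.4]
grip_width: -0.0001
```

```bash
python3 -c "
from h import *
go(disp(-.042,-.02,.033))
c=cam('side');cv2.imwrite('pics/side5.png',cv2.resize(c['image'][200:320,280:400],None,fx=5,fy=5))"
```

```text
t 8.95 pos [ 0.5144 -0.0369  0.0324] disp [-0.0427  0.0087  0.0324] ori [-179.99   -0.   -174.62] F [-0.23  0.89 -0.39] w -0.00011358477649031047
shift units [-0.03 -0.96 -0.02] turn units [-0.   -0.   -0.05]
```

View pics/side5.png

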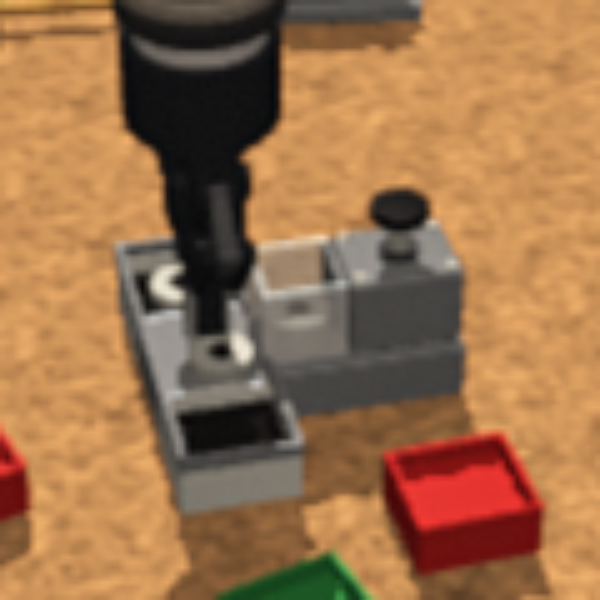

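The spacer has slid to (222,352) and the force is low. The push is working, so I'll continue.

Request:
{"name": "servo_tool", "arguments": {"increments": [[0,-0.1,0,0,0,0,-1],[0,-0.1,0,0,0,0,-1],[0,-0.1,0,0,0,0,-1],[0,-0.1,0,0,0,0,-1],[0,-0.1,0,0,0,0,-1],[0,-0.1,0,0,0,0,-1],[0,-0.1,0,0,0,0,-1],[0,-0.1,0,0,0,0,-1],[0,0,0,0,0,0,-1]]}}

```text
t: 9.9
tool_pos: [0.5168, -0.0608, 0.0324]
orientation: [-180.0, 0.0, -174.6]
wrist_force: [-0.1, 0.0, 0.5]
grip_width: -0.0001
```

```bash
python3 -c "
from h import *
go(disp(-.042,-.03,.033))
c=cam('side');cv2.imwrite('pics/side6.png',cv2.resize(c['image'][200:320,280:400],None,fx=5,fy=5))"
```

```text
t 9.9 pos [ 0.5168 -0.0608  0.0324] disp [-0.0427 -0.0153  0.0324] ori [-1.7999e+02  1.0000e-02 -1.7462e+02] F [-0.11  0.02  0.52] w -6.623502682059677e-05
shift units [-0.03 -0.49 -0.02] turn units [-0.    0.   -0.05]
```

View pics/side6.png

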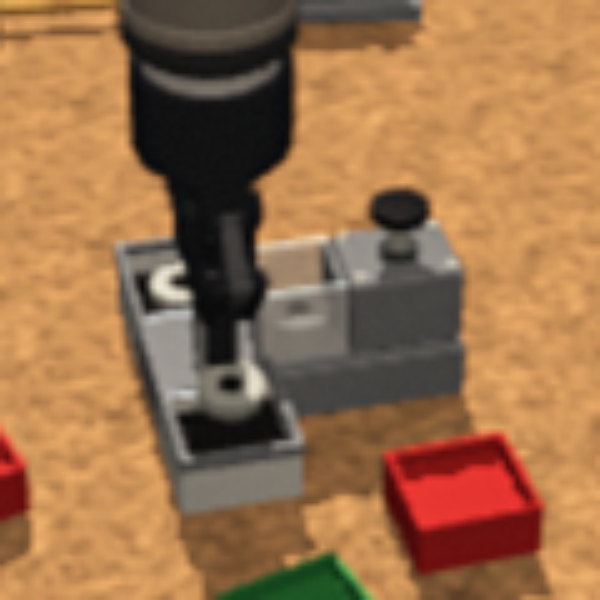

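The spacer at (232,388) is now tipping over the edge into the empty tray. I'll keep pushing gently.

Request:
{"name": "servo_tool", "arguments": {"increments": [[0,-0.1,0,0,0,0,-1],[0,-0.1,0,0,0,0,-1],[0,-0.1,0,0,0,0,-1],[0,-0.1,0,0,0,0,-1],[0,0,0,0,0,0,-1]]}}

```text
t: 10.45
tool_pos: [0.5178, -0.0728, 0.0324]
orientation: [-180.0, -0.0, -174.6]
wrist_force: [0.0, 0.0, -0.0]
grip_width: -0.0001
```

```bash
python3 -c "
from h import *
go(disp(-.042,-.035,.033))
c=cam('side');cv2.imwrite('pics/side7.png',cv2.resize(c['image'][200:320,280:400],None,fx=5,fy=5))"
```

```text
t 10.45 pos [ 0.5178 -0.0728  0.0324] disp [-0.0429 -0.0274  0.0324] ori [-179.98   -0.   -174.63] F [ 0.01  0.03 -0.04] w -5.137471716796346e-05
shift units [-0.03 -0.25 -0.02] turn units [-0.   -0.   -0.05]
```

View pics/side7.png

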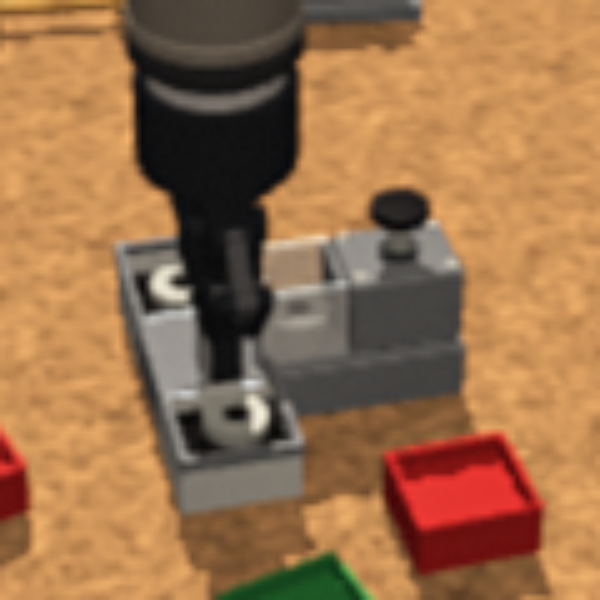

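The spacer now appears to be in the tray, at (235,415). I'll back off, go up and clear the view to check that it lies flat.

Request:
{"name": "servo_tool", "arguments": {"increments": [[0,0.2,0,0,0,0,-1],[0,0.1,-0.3,0,0,0,-1],[0,0,-0.8,0,0,0,-1],[0,0,-1,0,0,0,-1],[0,0,-1,0,0,0,-1],[0,0.8,-0.8,0,0,0,-1],[0,1,0,0,0,0,-1],[0,1,0,0,0,0,-1],[0,1,0,0,0,0,-1],[0,1,0,0,0,0,-1],[0,1,0,0,0,0,-1],[0,0.5,0,0,0,0,-1]]}}

```text
t: 11.7
tool_pos: [0.4984, 0.1287, 0.1501]
orientation: [179.9, 0.0, -174.3]
wrist_force: [0.1, -0.3, -0.1]
grip_width: 0.0003
```

```bash
python3 - <<'E'
from h import *
go(disp(-.042,.2,.15))
c=cam('top'); s=cam('side')
cv2.imwrite('pics/top8.png',cv2.resize(c['image'][160:270,280:400],None,fx=6,fy=5.4,interpolation=cv2.INTER_CUBIC))
cv2.imwrite('pics/side8.png',cv2.resize(s['image'][200:320,280:400],None,fx=5,fy=5,interpolation=cv2.INTER_CUBIC))
cv2.imwrite('pics/topf8.png',c['image'])
def ring(im,box,th):
    x0,y0,x1,y1=box; m=(im[y0:y1,x0:x1].min(2)>th).astype(np.uint8)
    n,l,st,ce=cv2.connectedComponentsWithStats(m); k=1+np.argmax(st[1:,4]); return ce[k]+[x0,y0],st[k],l==k
P=cloud(c)
for nm,b in (("first",(355,226,376,247)),("parked",(299,230,319,252))):
    uv,st,l=ring(c["image"],b,110); q=P[b[1]:b[3],b[0]:b[2]][l]
    A=np.c_[q[:,:2]-q[:,:2].mean(0),np.ones(len(q))]; k=np.linalg.lstsq(A,q[:,2],rcond=None)[0]
    print(nm,uv,st,ray(c,uv,.027)[0],todisp(ray(c,uv,.027)[0]),"z,slope",k[2],k[:2])
E
```

```text
t 11.7 pos [0.4984 0.1287 0.1501] disp [-0.0422  0.175   0.1501] ori [ 1.7992e+02  3.0000e-02 -1.7434e+02] F [ 0.12 -0.29 -0.09] w 0.0002540286596277795
shift units [-0.01  0.83  0.  ] turn units [ 0.01  0.01 -0.01]
first [361.27272727 233.81818182] [  0   1  14  15 143] [ 0.52223854 -0.09443363  0.027     ] [-0.0406349  -0.04936021  0.027     ] z,slope 0.026537376177036966 [-0.02035646 -0.01504094]
 ** On entry to DLASCL parameter number  4 had an illegal value
 ** On entry to DLASCL parameter number  4 had an illegal valueTraceback (most recent call last):
  File "<stdin>", line 13, in <module>
    x, resids, rank, s = _umath_linalg.lstsq(a, b, rcond,
                         ~~~~~~~~~~~~~~~~~~~^^^^^^^^^^^^^
                                             signature=signature)
                                             ^^^^^^^^^^^^^^^^^^^^
    raise LinAlgError("SVD did not converge in Linear Least Squares")
numpy.linalg.LinAlgError: SVD did not converge in Linear Least Squares
```

View pics/side8.png

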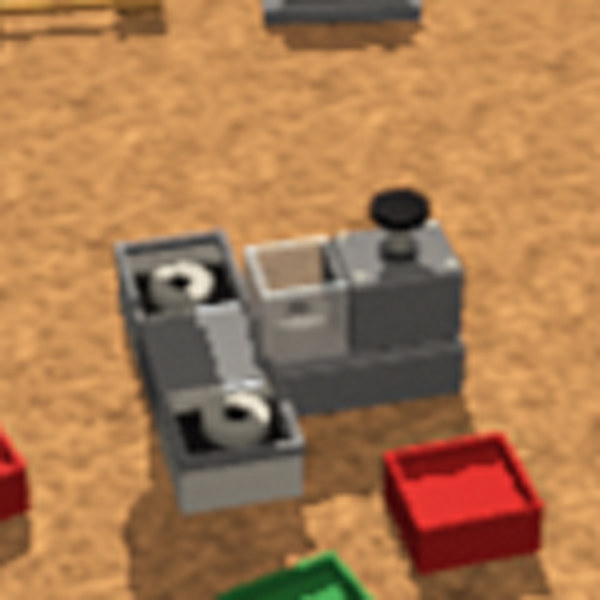

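View pics/top8.png

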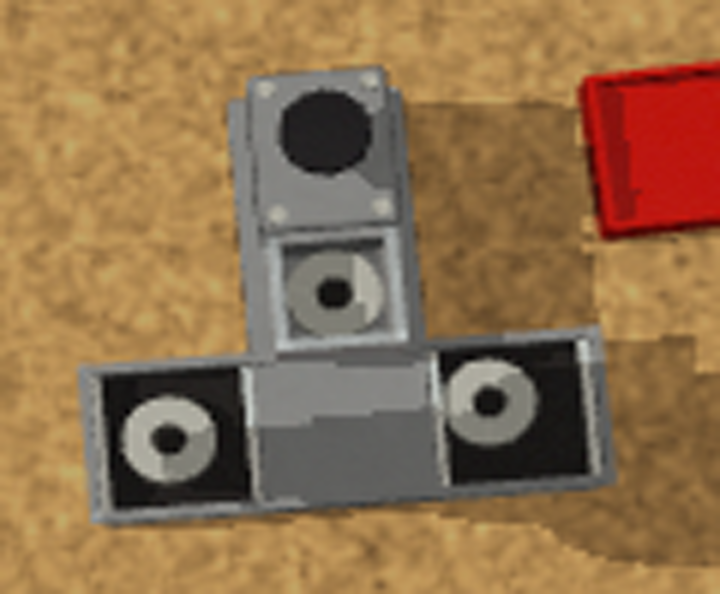

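The spacer is flat in the tray: top at z = 0.0265 m against 0.027 expected, slope about 0.025 rad, and centre about 9.6 mm from the tray's. I'll do a quick before/after check on everything else.

```bash
python3 - <<'E'
from h import *
a=cv2.imread("pics/top0.png"); b=cv2.imread("pics/topf8.png")
for nm,(x0,y0,x1,y1) in dict(switch=(125,143,182,208),driver=(138,222,170,335),lock=(435,140,522,205),plate=(462,228,515,290),parked=(299,230,320,252),cap=(324,174,345,194),mag=(325,204,349,225)).items():
    t=a[y0:y1,x0:x1]; r=cv2.matchTemplate(b[y0-8:y1+8,x0-8:x1+8],t,cv2.TM_CCOEFF_NORMED); _,v,_,l=cv2.minMaxLoc(r); print(nm,round(v,3),"shift px",l[0]-8,l[1]-8)
E
```

```text
switch 0.93 shift px 0 0
driver 0.581 shift px 0 0
lock 1.0 shift px 0 0
plate 0.93 shift px 0 0
parked 0.978 shift px 0 0
cap 1.0 shift px 0 0
mag 0.948 shift px 0 0
```

View pics/topf8.png

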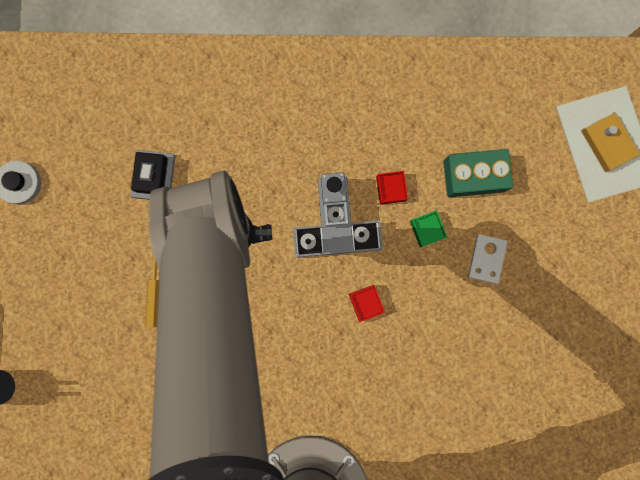

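The arm partly hides the nut driver at (153,290), which explains its low match score. The visible part is where it was, and the robot touches nothing. I'm handing the job in.

```bash
python3 -c "
from h import *
print(workorder.close_job()); print(robot.state()['wrist_force'])"
```

```text
the job is handed in; nothing more can be done
None
the job is handed in; nothing more can be done
```

I pressed the plunger once with the shut fingertips until it met its hard stop (fingertips at z = 0.083 m, about 28 N). I then let it come back up, and a single spacer slid out onto the ledge. I nudged that spacer along the ledge into the empty tray on the robot's right (-y), and handed the job in at about 12 s.

**Last checks:**
- **Ejected spacer:** it lies flat, with its top at z = 26.5 mm (27 mm expected), a slope of about 0.025 rad, and its centre about 9.6 mm from the tray's (limit 14.5 mm).
- **Other parts:** the plunger cap, magazine stack, parked spacer, switch box, time lock and drill plate showed no shift in the before/after top pictures.
- **Robot:** it stood clear of everything, with wrist force near zero.

**Weaker or failed checks:**
- **Nut driver:** the arm partly hid it, so its picture match was weak (0.58). The visible part had not moved, and the arm stayed well above it.
- **Parked spacer:** my script stopped on missing depth readings before giving a position, so I relied on the picture match and a look at the image.

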